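Fit the throat adapter on a compression driver

ROBOT

A 6-joint arm with a two-finger parallel gripper is mounted at the origin on the work surface. World frame = base frame: x ahead of the robot, y to its left, z up, the work surface at z = 0. Lengths are in mm, angles in rad, forces in N, time in s.
With the tool pointing down it reaches from about 275 to 725 mm from the base axis. Payload 5.6 kg.
Tool frame: the origin (TCP) lies on the centre line of the jaws, within the pads' length; the fingertips stand 25 mm ahead of it and the grasp point (between the pads) lies 6 mm ahead of it; z points along the fingers, y is the line along which they close (so a half turn about z gives the same grasp; the last joint's range is limited). The gripper opens to 85 mm and grips with 20 to 120 N. Pads are 22 mm wide; open, the fingers measure 114 mm over their backs; the gripper's body (76 mm by 85 mm) begins 54 mm behind the grasp point. The pads swing forward as they close: fully open they stand 13 mm farther back than shut.
Start: joints at [-0.843, 0.255, 0.108, 0, -1.424, -0.285], TCP at [235.677, -496.94, 223.683] pointing down, gripper open.
Joint ranges: [-2.95, 2.95], [-1.21, 1.97], [-1.09, 1.5], [-2.87, 1.71], [-2.94, -0.07], [-3.05, 3.05]. Speed limits (rad/s): [2.57, 2.57, 3.14, 3.14, 3.14, 3.14].

INTERFACE

Orientations are given as a unit quaternion [x, y, z, w].
In Python, from rig import sense, vision, job, finder gives the robot as it stands. The module is installed in compiled form; this text tells all that it offers.
- The arm moves only by the shell command python3 -m inch 'ROWS' [FORCE]. ROWS is JSON, one flat list of numbers, 7 for each row, row after row: the turn, a rotation vector about the tool's x, y, z in rad, then the shift along the tool's x, y, z in cm, then the finger opening in cm, from 0 to 8.54. In form: [ax, ay, az, dx, dy, dz, jaw, ax, ay, az, dx, dy, dz, jaw, ...]. A call has 1 to 10 rows; each row is the pose to reach, as a shift and turn from the pose commanded when the call began, along the tool's axes at that moment; what a row does not reach only later rows make up. A row lasts 1/8 s, in which the tool goes at most 62.5 mm and 10.7 degrees, less where a joint would pass 70% of its speed; a pose out of reach is approached as far as the arm can. A call with a gripper value outside its range is refused whole. The fingers move at their own pace and stop on an object; FORCE is the grip in N (left out, the last holds). Time passes only in rows, so rows that repeat a pose let the fingers close. It gives the time, the measured TCP pose, the force, the opening and the grip force at its end, in the units of the state.
- sense(): the state, without advancing time (a new reading comes with each control period).
- vision.camera(name): name is "side" or "top" or "wrist"; returns a dict with "image" (400x640x3 uint8, red, green, blue), "K" (3x3 intrinsics, pixels), "xyz" and "attitude" of the camera in the world; the wrist camera has in their place "hand_eye" (4x4, takes a point from camera to tool coordinates, whose origin is the TCP and whose axes are the flange's). Camera axes: x right, y down, z forward; pixel columns grow to the right and rows downward; lengths in mm; the calibration is good to about 2 mm. A picture is of the moment at which its call begins: read the wrist's pose just before it. There is no depth.
- job.hand_in(): hands the job in; it is judged then, once.
Trained networks look in a picture, given as the dict that the camera call returned (one of the last four; its "shot" number tells which), for a name from the list of things; names that differ only in an ending like _2 or _b are one class to them, and where a whole thing is asked for, a point or a joint stands for the part that bears it (a point fixed in the world has none). Each returns a list of dicts, best first, with "confidence" (0 to 1); they miss things now and then, are a little off and sometimes report something else, mostly with a low value. They report only what shows in the picture. A call takes as long as a camera call. They do not tell look-alikes from the thing itself.
- finder.recognise(picture, query): "point" ([column, row] as shares, 0 to 1, of the picture: columns of its width, rows of its height, amid what is visible of it).
- finder.trace(picture, query): "pixels" (400x640 bool, what is visible of it) and "point" ([column, row] as shares, 0 to 1, of the picture: columns of its width, rows of its height, amid what is visible of it).
- finder.spot_point(picture, query): "point" ([column, row] as shares, 0 to 1, of the picture: columns of its width, rows of its height: a listed point, or the origin of a listed thing).
The state is a dict: "clock": time; "q": joint angles; "joint_velocities": joint speeds; "effort": joint torques, N m; "tool_pos": TCP position; "orientation": TCP orientation; "contact_force": force on the tool from outside, world axes, zero at the start; "moment": the same for the moment, N m; "gripper_width": finger opening in mm; "grip_force": force on a finger pad.
Only numpy, scipy, OpenCV 4.12 (cv2) and the standard library are available. Lean on these libraries where they do the work, as an engineer would, in place of code of your own. Each camera call takes 0.05 s, during which the arm holds its last target. There are 200 camera calls.

TASK

Fit the big four-hole throat adapter on the loudspeaker driver that stands face up in its nest: with the neck up and the flange level, rest it lightly on the four studs, turn it until all four holes find their studs, slide it fully home, flush on the driver's face, and let go. Feel for the holes and do not force it - the stud threads spoil if it is rammed or pressed with more than about 60 N - and leave the other things on the bench where they lie.

Things in the scene. Friction and masses are not known exactly. Their poses are not given: they have to be found in the camera images.
- adapter: The adapter to fit: plain aluminium, about 0.42 kg, lying neck up on the mat (2 mm thick). Round flange 124 mm across, 10 mm thick, with four through holes of 7.6 mm on a 51 mm radius, lying on its own +x, +y, -x, -y axes; a round hollow neck rises from the middle to 60 mm above the underside. Origin: centre of the flange's underside; z up the neck.
- neck (a point): Point on the adapter's axis, 40 mm above its underside: a good place to grip. The neck is round, 36 mm across from 18 to 60 mm above the underside (below, a cone 49 mm across at the flange), and can be gripped at any yaw. Keep the fingertips 10 mm or more above the flange's top: the studs come 8 mm through it when it is home.
- seat (a point): Centre of the driver's flat steel face, 72 mm above the table: where the adapter's origin must end. z up. Its x and y axes are the nest's, not the studs'. The driver (140 mm across, face 134 mm) is held fast in the nest and does not turn; it was put in at any angle, so the studs' angle is not measured and must be found by feel or seen (90 degrees of turn are always enough).
- stud_tips (a point): Centre of the circle of stud tips, 18 mm above the face. Four straight M6 studs, 6 mm thick, stand on a 51 mm radius, 90 degrees apart; the last 2 mm taper to a flat point 3 mm across. The adapter rests on the tips until the holes meet the studs. Hard metal: touch down at 12 mm/s or slower (at 20 mm/s it strikes with some 60 N). This point's x and y axes say nothing of the studs' angle.
- nest: The round black nest with the driver it holds, 200 mm across at the foot, fixed to the bench; origin at the centre of its underside, 70 mm below the driver's face. Its yaw says nothing of the studs.
- adapter_small: Another adapter, not for this driver: flange 94 mm across with only three holes, same neck (36 mm across, 60 mm high). Leave it.
- tape_roll: Roll of tape lying flat, 90 mm across, 19 mm high. Leave it.
- screwdriver: Screwdriver lying flat, 200 mm long along its x. Leave it.
- nut_tray: Open grey tray of nuts, 100 by 75 mm, 28 mm high. Leave it.
- multimeter: Hand multimeter lying on its back, 75 by 150 mm, 40 mm high. Leave it.
- marker: Marker pen lying flat, 130 mm long along its x, 16 mm thick. Leave it.
- strip_board: Populated circuit board on short feet, 100 by 190 mm, 37 mm high. Leave it.
There are look-alikes about, which are no part of the job. Of the things that look like the nest, the larger one is meant.

How it is judged (in metres and radians):
On the way:
1. the four-hole adapter has been brought over the driver, above the studs (z of adapter in the frame of seat above 0.014 m and horizontal distance between adapter and seat below 0.02 m), for 0.1 s.
At the end, for the whole second after the job is handed in: The four-hole adapter is on all four studs, neck up (within 0.03 rad), its underside flush on the driver's face within 1.5 mm and centred within 2.5 mm, at rest and released (z of adapter in the frame of seat between -0.0015 and 0.0015 m and horizontal distance between adapter and seat below 0.0025 m and angle between adapter's own z axis and vertical below 0.03 rad and linear speed of adapter below 0.01 m/s and contact force between the fingers and adapter below 0.1 N); the robot touches nothing.
It fails at once if the adapter is pressed or knocked against the driver or its studs with more than 60 N (contact force between adapter and nest above 60 N).
It fails at once if the gripper or arm pushes the driver or nest with more than 25 N (contact force between the arm and nest above 25 N).
It fails at once if another thing on the bench is moved by more than 30 mm (distance of any of adapter_small, tape_roll, screwdriver, nut_tray, multimeter, marker, strip_board from where it was at the start of the episode above 0.03 m).
It also fails if it takes over 67 s, if anything falls off the work surface, if the arm or the gripper's body presses on something with over 40 N, if the wrist force passes 120 N, or if a joint passes its speed limit or range.

## Working session

There is one attempt and no reset: what is moved stays moved. The work goes in short steps, Python scripts to look and compute and a shell command to move; the robot and the scene stay as the last step left them, time stands still between calls to the robot, and variables do not carry over. Pictures are saved under pics/ and viewed, at most 10 in all, crops included, and the job is handed in when it is done.

```bash
mkdir -p pics
cat > h.py <<'E'
import numpy as np, cv2
from scipy.spatial.transform import Rotation as R
from rig import sense, vision, job, finder
def cam(name):
    s=sense(); p=vision.camera(name)
    if name=="wrist":
        T=np.eye(4);T[:3,:3]=R.from_quat(s["orientation"]).as_matrix();T[:3,3]=s["tool_pos"]
        p["T"]=T@np.array(p["hand_eye"])
    else:
        a=np.array(p["attitude"]);T=np.eye(4)
        T[:3,:3]=R.from_quat(a).as_matrix() if a.size==4 else a
        T[:3,3]=p["xyz"];p["T"]=T
    return p
def pix2z(p,uv,z):
    T=p["T"];d=T[:3,:3]@np.linalg.solve(np.array(p["K"]),[uv[0],uv[1],1.]);o=T[:3,3]
    return o+d*(z-o[2])/d[2]
def proj(p,X):
    T=p["T"];c=T[:3,:3].T@(np.array(X)-T[:3,3]);u=np.array(p["K"])@c;return u[:2]/u[2]
def save(p,n,crop=None,scale=1):
    im=p["image"][:,:,::-1]
    if crop: im=im[crop[1]:crop[3],crop[0]:crop[2]]
    cv2.imwrite("pics/"+n,cv2.resize(im,None,fx=scale,fy=scale,interpolation=cv2.INTER_CUBIC))
def totool(v):
    return R.from_quat(sense()["orientation"]).inv().apply(v)
E
python3 - <<'E'
from h import *
np.set_printoptions(precision=2,suppress=True)
s=sense();print(s["clock"],s["tool_pos"],s["orientation"])
for n in ["top","side"]:
    p=cam(n);save(p,n+".png",scale=1.25);print(n,p["T"])
    for q,f,z in [("adapter","spot_point",2),("neck","spot_point",42),("adapter_small","spot_point",2),("nest","spot_point",2),("seat","spot_point",72),("stud_tips","spot_point",90)]:
        for r in getattr(finder,f)(p,q):
            uv=np.array(r["point"])*[640,400];print(q,r["confidence"],uv,pix2z(p,uv,z))
E
```

```text
0.0 [ 235.51 -496.45  222.77] [-0.22  0.98  0.   -0.  ]
top [[   0.02   -0.99    0.15  384.73]
 [  -1.     -0.01    0.02  -37.99]
 [  -0.01   -0.15   -0.99 1223.66]
 [   0.      0.      0.      1.  ]]
adapter 0.73 [403.01 219.48] [ 507.88 -310.32    2.  ]
neck 0.95 [406.53 218.8 ] [ 506.16 -312.55   42.  ]
adapter_small 0.95 [213.38 227.88] [471.18 310.66   2.  ]
adapter_small 0.69 [302.72 210.32] [533.37  18.53   2.  ]
nest 0.92 [221.63 177.2 ] [641.24 292.68   2.  ]
nest 0.85 [301.7  209.68] [535.45  21.95   2.  ]
seat 0.83 [215.87 173.52] [638.18 292.67  72.  ]
seat 0.68 [304.83 211.  ] [522.82   8.69  72.  ]
stud_tips 0.93 [218.11 171.32] [641.32 280.89  90.  ]
stud_tips 0.64 [304.51 211.52] [519.05   8.9   90.  ]
side [[  -0.73   -0.46    0.51 -208.83]
 [  -0.69    0.47   -0.55  803.28]
 [   0.01   -0.75   -0.66 1095.67]
 [   0.      0.      0.      1.  ]]
adapter 0.48 [307.39 186.48] [ 713.71 -113.      2.  ]
neck 0.73 [394.62 175.4 ] [ 517.63 -315.96   42.  ]
neck 0.36 [318.08 212.08] [573.97 -17.86  42.  ]
neck 0.27 [394.18 190.12] [ 473.59 -256.51   42.  ]
adapter_small 0.58 [257.09 306.12] [469.79 315.55   2.  ]
nest 0.75 [325.31 232.6 ] [526.54   0.21   2.  ]
nest 0.66 [222.02 268.2 ] [635.56 298.32   2.  ]
seat 0.95 [321.73 218.52] [525.55  17.67  72.  ]
seat 0.95 [219.71 250.4 ] [635.22 296.1   72.  ]
stud_tips 0.93 [321.09 212.32] [531.51  14.31  90.  ]
stud_tips 0.7 [219.78 245.68] [633.71 294.39  90.  ]
```

View pics/top.png

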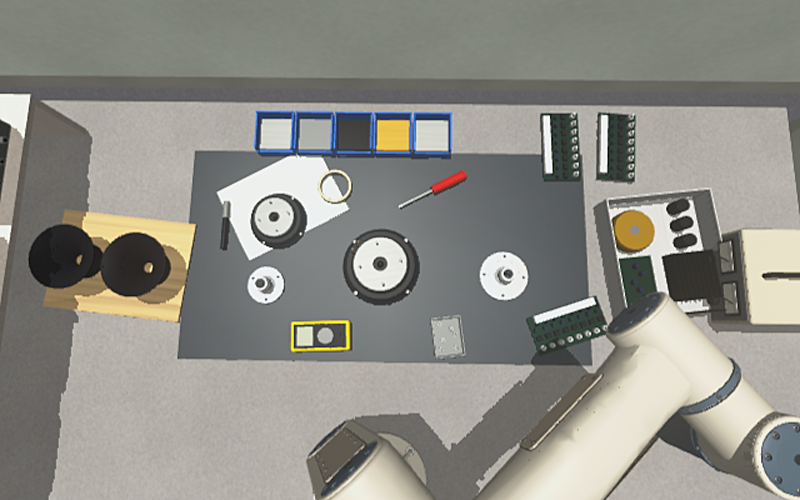

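View pics/side.png

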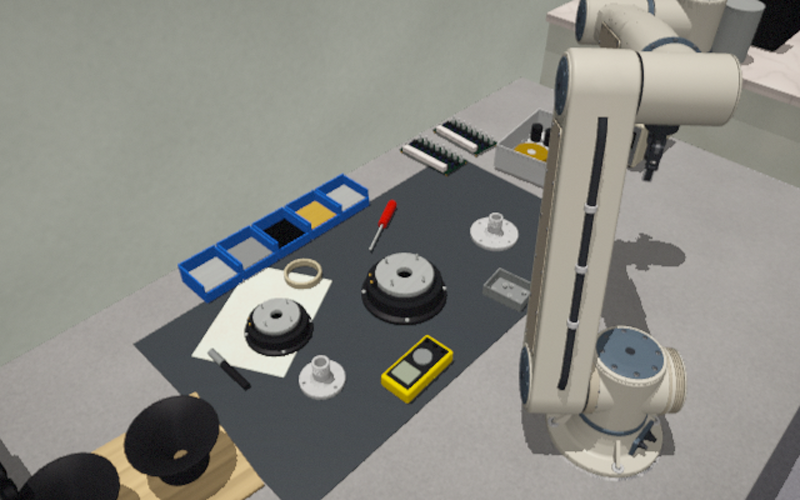

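Top view (shown ×1.25): the adapter candidates are (503,275), a large flange, and (266,285), a smaller one. The large one fits the 124 mm flange. The nest candidates are (381,266), the larger, and (278,220), smaller and on paper. The larger is the one meant. I'll confirm both in an enlarged crop.

Run:
```python
from h import *
np.set_printoptions(precision=2,suppress=True)
p=cam("top")
a=p["image"][185:255,365:445,::-1];b=p["image"][180:250,165:245,::-1];c=p["image"][175:245,265:345,::-1]
cv2.imwrite("pics/crop.png",cv2.resize(np.hstack([a,b,c]),None,fx=3.3,fy=3.3,interpolation=cv2.INTER_CUBIC))
w=cam("wrist");print(np.array(w["hand_eye"]),w["K"])
print(R.from_quat(sense()["orientation"]).as_matrix())
# flange outline fit of masks
for q,z in [("adapter",12),("nest",2)]:
  for r in finder.trace(p,q):
    m=r["pixels"].astype(np.uint8);c=max(cv2.findContours(m,0,1)[0],key=cv2.contourArea)
    e=cv2.fitEllipse(c);print(q,r["confidence"],e,pix2z(p,e[0],z), e[1][1]*(1200-z)/p["K"][0][0])
print("shift cm to above adapter", totool((np.array([507,-313,260])-sense()["tool_pos"])/10))
```

```text
[[  -0.     -0.95   -0.31   80.88]
 [   1.     -0.     -0.      0.33]
 [   0.     -0.31    0.95 -149.82]
 [   0.      0.      0.      1.  ]] [[322.18   0.   320.84]
 [  0.   322.18 204.4 ]
 [  0.     0.     1.  ]]
[[-0.9  -0.43  0.  ]
 [-0.43  0.9   0.  ]
 [-0.    0.   -1.  ]]
adapter 0.89 ((402.5037841796875, 220.16041564941406), (37.86517333984375, 38.12092971801758), 165.01309204101562) [ 504.63 -306.41   12.  ] 121.26918365786263
nest 0.97 ((304.6917724609375, 212.7569580078125), (60.00959396362305, 60.51226806640625), 29.589868545532227) [525.39  11.87   2.  ] 194.12022167686865
nest 0.85 ((223.19212341308594, 175.85418701171875), (43.398067474365234, 46.28655242919922), 79.94303131103516) [645.91 287.68   2.  ] 148.48486274475505
shift cm to above adapter [-32.4    4.99  -3.63]
```

View pics/crop.png

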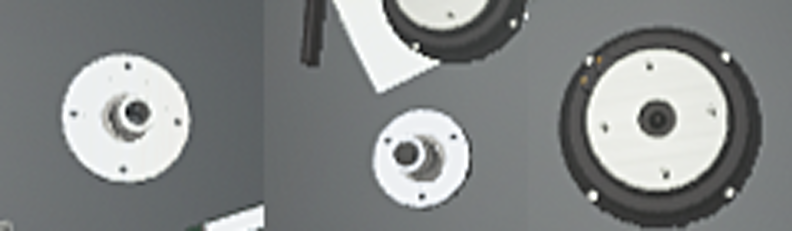

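Crop: left is the four-hole adapter, with holes at the top, right, bottom and left. The middle one has three holes, so it stays. Right is the large driver, with four studs at (649,66), (712,111), (665,174) and (603,127). Now moving above the adapter.

```bash
python3 -m inch '[0,0,0,-6,1,-3,8.5, 0,0,0,-12,2,-3.6,8.5, 0,0,0,-18,3,-3.6,8.5, 0,0,0,-24,4,-3.6,8.5, 0,0,0,-30,4.8,-3.6,8.5, 0,0,0,-32.4,5,-3.6,8.5, 0,0,0,-32.4,5,-3.6,8.5, 0,0,0,-32.4,5,-3.6,8.5]' 40
python3 - <<'E'
from h import *
np.set_printoptions(precision=2,suppress=True)
w=cam("wrist");save(w,"w1.png");s=sense();print(s["clock"],s["tool_pos"],s["q"])
for q,z in [("adapter",2),("neck",42)]:
    for r in finder.spot_point(w,q): print(q,r["confidence"],pix2z(w,np.array(r["point"])*[640,400],z))
for r in finder.trace(w,"adapter"):
    c=max(cv2.findContours(r["pixels"].astype(np.uint8),0,1)[0],key=cv2.contourArea)
    P=np.array([pix2z(w,x[0],12)[:2] for x in c],np.float32);print(r["confidence"],cv2.minEnclosingCircle(P),cv2.fitEllipse(P))
E
```

```text
clock: 1.9
tool_pos: [506.3, -313.6, 259.9]
orientation: [-0.219, 0.976, -0.0, -0.0]
contact_force: [-0.3, -0.8, -0.0]
gripper_width: 85.0
grip_force: 0.0
1.95 [ 506.16 -313.8   260.05] [-0.29  0.34  0.32  0.   -1.55 -0.84]
adapter 0.85 [ 506.62 -307.25    2.  ]
neck 0.63 [ 503.58 -310.47   42.  ]
0.92 ((504.9994201660156, -309.3294982910156), 62.771881103515625) ((504.49017333984375, -309.01348876953125), (122.20868682861328, 123.46759796142578), 126.06444549560547)
```

View pics/w1.png

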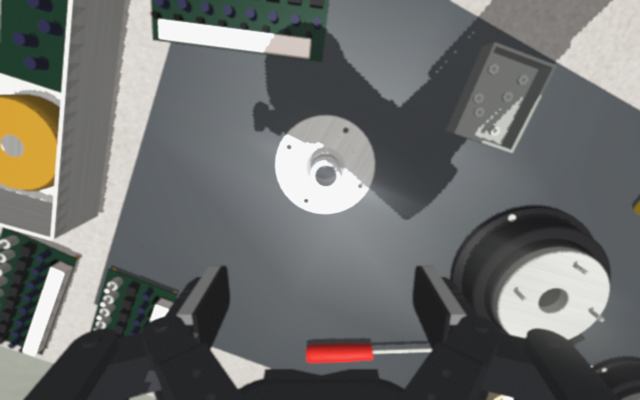

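Adapter (four holes visible) centred at pixel (325,163), giving world (504.5, −309.1). Its radius of about 62 mm matches. Descending to grip the neck.

```bash
python3 -m inch '[0,0,0,0,0.5,6,8.5, 0,0,0,0,0.5,12,8.5, 0,0,0,0,0.5,16,8.5, 0,0,0,0,0.5,19,8.5, 0,0,0,0,0.5,20.6,8.5, 0,0,0,0,0.5,20.9,8.5, 0,0,0,0,0.5,20.9,8.5, 0,0,0,0,0.5,20.9,3.3, 0,0,0,0,0.5,20.9,3.3, 0,0,0,0,0.5,20.9,3.3]' 60
python3 -m inch '[0,0,0,0,0,0,3.3,0,0,0,0,0,0,3.3,0,0,0,0,0,0,3.3]'
```

```text
clock: 3.35
tool_pos: [505.2, -308.7, 51.3]
orientation: [-0.22, 0.976, -0.0, 0.0]
contact_force: [-1.5, 2.7, 4.7]
gripper_width: 34.1
grip_force: 23.1
clock: 3.72
tool_pos: [505.2, -308.6, 51.4]
orientation: [-0.22, 0.976, -0.0, 0.0]
contact_force: [-1.0, 1.3, 6.1]
gripper_width: 33.5
grip_force: 24.2
```

```bash
python3 -m inch '[0,0,0,0,0,0,2.5,0,0,0,0,0,0,2.5,0,0,0,0,0,-1,2.5,0,0,0,0,0,-4,2.5,0,0,0,0,0,-8,2.5,0,0,0,0,0,-12,2.5]' 70
python3 -m inch '[0,0,0,-3,3.1,-2,2.5,0,0,0,-7,7.3,-4,2.5,0,0,0,-11,11.5,-6,2.5,0,0,0,-15,15.7,-8,2.5,0,0,0,-19,20,-10,2.5,0,0,0,-23,24.2,-12,2.5,0,0,0,-26,27.4,-12.9,2.5,0,0,0,-26.8,28.2,-12.9,2.5,0,0,0,-26.8,28.2,-12.9,2.5,0,0,0,-26.8,28.2,-12.9,2.5]'
python3 - <<'E'
from h import *
np.set_printoptions(precision=2,suppress=True)
w=cam("wrist");save(w,"w2.png",scale=1.25);s=sense();print(s["clock"],s["tool_pos"],s["orientation"],s["q"])
np.save("w2.npy",w["image"]);np.savez("w2.npz",T=w["T"],K=w["K"],image=w["image"],he=w["hand_eye"])
for q,z in [("seat",72),("stud_tips",90)]:
    for r in finder.spot_point(w,q): print(q,r["confidence"],np.array(r["point"])*[640,400],pix2z(w,np.array(r["point"])*[640,400],z))
E
```

```text
clock: 4.47
tool_pos: [504.1, -307.8, 170.8]
orientation: [-0.22, 0.976, 0.001, -0.001]
contact_force: [1.3, -0.5, -3.3]
gripper_width: 30.2
grip_force: 69.7
clock: 5.72
tool_pos: [625.7, 60.0, 299.3]
orientation: [-0.219, 0.976, -0.0, -0.001]
contact_force: [-0.6, -0.1, -4.3]
gripper_width: 30.3
grip_force: 69.9
5.775 [625.76  59.81 299.55] [-0.22  0.98 -0.   -0.  ] [ 0.34  0.42  0.53  0.   -1.68 -1.47]
seat 0.91 [467.71 250.88] [640.84 277.36  72.  ]
seat 0.76 [321.98  68.92] [524.61  13.75  72.  ]
stud_tips 0.87 [472.13 253.2 ] [636.98 272.04  90.  ]
stud_tips 0.7 [320.7   66.28] [524.24  12.06  90.  ]
stud_tips 0.68 [168.9  175.92] [702.52 -95.27  90.  ]
```

View pics/w2.png

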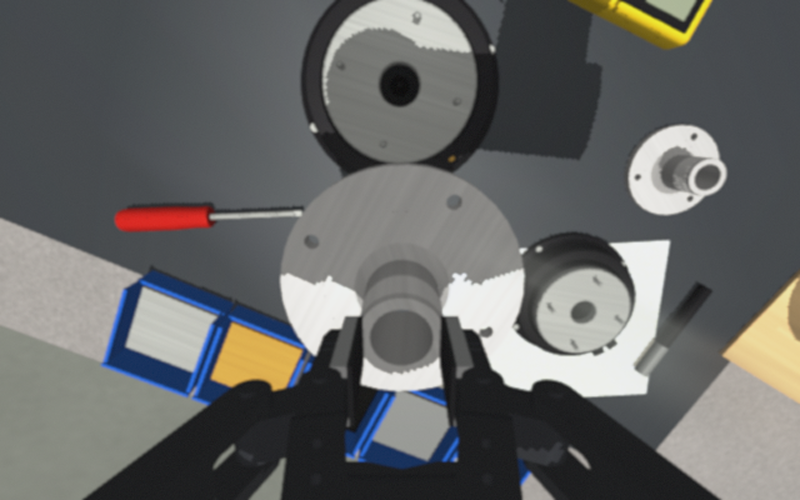

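Studs at display (417,16), (341,66), (457,101) and (383,144). Flange holes at (454,202), (311,242) and (486,332). I'll enlarge for precise angles.

Run:
```python
from h import *
im=np.load("w2.npy")[:,:,::-1]
def g(c): # (u,v)
    u,v=c;h=14;v0=max(v-h,0);t=im[v0:v0+2*h,u-h:u+h];t=cv2.normalize(t,None,0,255,cv2.NORM_MINMAX);print(c,"origin",u-h,v0)
    return cv2.resize(t,(196,196),interpolation=cv2.INTER_NEAREST)
A=[(333,13),(273,53),(366,81),(306,115)];B=[(363,162),(249,194),(389,266),(320,67)]
cv2.imwrite("pics/z.png",np.vstack([np.hstack([g(c) for c in A]),np.hstack([g(c) for c in B])]))
```

```text
(333, 13) origin 319 0
(273, 53) origin 259 39
(366, 81) origin 352 67
(306, 115) origin 292 101
(363, 162) origin 349 148
(249, 194) origin 235 180
(389, 266) origin 375 252
(320, 67) origin 306 53
```

View pics/z.png

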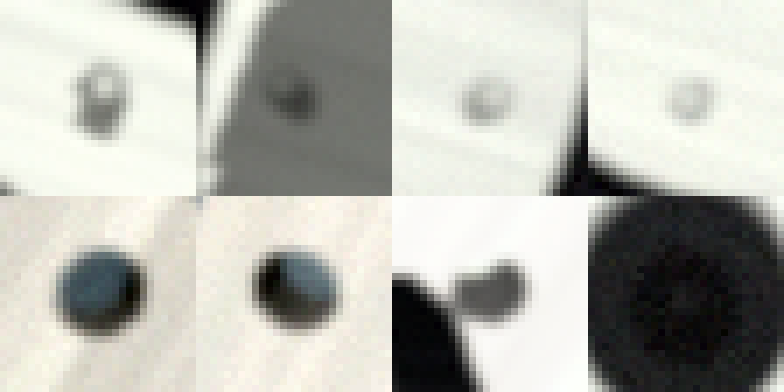

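```bash
cat > ang.py <<'E'
from h import *
np.set_printoptions(precision=3,suppress=True)
d=np.load("w2.npz");p=dict(T=d["T"],K=d["K"])
S=np.array([pix2z(p,u,90)[:2] for u in [(333.1,10.6),(270.8,50.2),(366.5,80.5),(306.4,115.1)]])
c=S.mean(0);a=np.arctan2(*(S-c).T[::-1]);print("studs",c,np.linalg.norm(S-c,axis=1),np.mod(a,np.pi/2))
ztop=d["T"][2,3]; # flange top in world
tcp=(d["T"]@np.linalg.inv(d["he"]))[:3,3]
H=np.array([pix2z(p,u,tcp[2]-39.3)[:2] for u in [(362.9,161.1),(248.6,193.2)]])
v=H[1]-H[0];print("hole dist",np.linalg.norm(v),"want 72.1")
ha=np.arctan2(v[1],v[0])+np.pi/4;print("hole ang",np.mod(ha,np.pi/2))
for s in (1,-1):
    m=H.mean(0)+s*np.array([-v[1],v[0]])/2;print("centre",m,"tcp",tcp)
E
python3 ang.py
```

```text
studs [524.152  10.322] [51.38  51.097 51.333 51.179] [0.172 0.159 0.155 0.167]
hole dist 71.84178736905939 want 72.1
hole ang 1.5055946355672956
centre [624.542  59.943] tcp [625.708  59.966 299.28 ]
centre [570.54   12.561] tcp [625.708  59.966 299.28 ]
```

Studs fit radius 51.2 mm, at 0.163 rad. The adapter needs +0.228 rad about vertical. Moving above the studs with that turn.

```bash
python3 -m inch '[0,0,-0.06,3,0,3,2.5, 0,0,-0.12,7,-0.1,7,2.5, 0,0,-0.18,10,-0.17,10,2.5, 0,0,-0.228,11.25,-0.17,12.5,2.5, 0,0,-0.228,11.25,-0.17,14,2.5, 0,0,-0.228,11.25,-0.17,14.8,2.5, 0,0,-0.228,11.25,-0.17,15,2.5, 0,0,-0.228,11.25,-0.17,15,2.5, 0,0,-0.228,11.25,-0.17,15,2.5]'
python3 - <<'E'
from h import *
s=sense();print({k:np.round(s[k],3) for k in("clock","tool_pos","orientation","contact_force","moment","q")})
p=cam("side");c=proj(p,[524,10,100]).astype(int);save(p,"s2.png",(c[0]-70,c[1]-60,c[0]+70,c[1]+45),5)
E
```

```text
clock: 7.0
tool_pos: [525.9, 11.6, 150.2]
orientation: [-0.329, 0.944, -0.0, 0.001]
contact_force: [-0.4, 0.2, -3.4]
gripper_width: 30.2
grip_force: 70.1
{'clock': np.float64(7.0), 'tool_pos': array([525.888,  11.648, 150.218]), 'orientation': array([-0.329,  0.944, -0.   ,  0.001]), 'contact_force': array([-0.354,  0.2  , -3.367]), 'moment': array([ 0.06, -0.03,  0.04]), 'q': array([ 0.32 ,  0.242, -0.099,  0.   , -1.229, -1.22 ])}
```

View pics/s2.png

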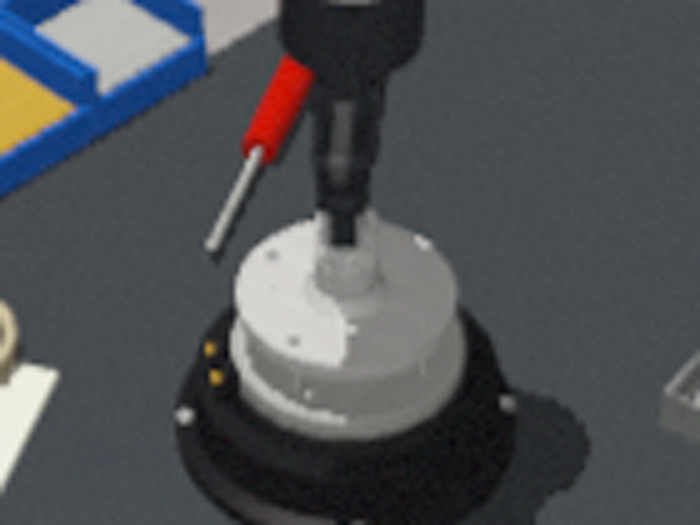

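Side view: the adapter is level above the driver with studs beneath. Correcting about 1.4 mm and descending slowly.

```bash
python3 -m inch '[0,0,0,0.14,-0.04,0.3,2.5, 0,0,0,0.14,-0.04,0.5,2.5, 0,0,0,0.14,-0.04,0.65,2.5, 0,0,0,0.14,-0.04,0.8,2.5, 0,0,0,0.14,-0.04,0.92,2.5, 0,0,0,0.14,-0.04,1.0,2.5]'
python3 -m inch '[0,0,0,0,0,0.06,2.5,0,0,0,0,0,0.12,2.5]'
python3 -c "
from h import *;s=sense();print(s['tool_pos'],s['contact_force'],s['moment'])"
```

```text
clock: 7.8
tool_pos: [524.4, 10.3, 139.6]
orientation: [-0.329, 0.944, -0.0, -0.0]
contact_force: [0.2, -0.7, -3.4]
gripper_width: 30.3
grip_force: 70.1
clock: 8.05
tool_pos: [524.4, 10.3, 138.5]
orientation: [-0.329, 0.944, -0.0, 0.0]
contact_force: [0.0, 0.5, -3.0]
gripper_width: 30.0
grip_force: 70.1
[524.44153502  10.28923489 138.48880284] [ 0.03475313  0.54619211 -3.01368575] [0.00753303 0.03961642 0.00496839]
```

```bash
for i in 1; do python3 -m inch '[0,0,0,0,0,0.05,2.5,0,0,0,0,0,0.1,2.5]'; done; python3 -c "
from h import *;s=sense();print(s['tool_pos'],s['contact_force'],s['moment'])"
```

```text
clock: 8.3
tool_pos: [524.5, 10.3, 137.5]
orientation: [-0.329, 0.944, -0.0, 0.0]
contact_force: [1.0, 0.1, -3.8]
gripper_width: 30.1
grip_force: 70.2
[524.50208272  10.28414572 137.50451403] [ 1.01253355  0.09450658 -3.80267235] [-0.05036454 -0.07299958 -0.019689  ]
```

```bash
python3 -m inch '[0,0,0,0,0,0.05,2.5,0,0,0,0,0,0.1,2.5]'; python3 -c "
from h import *;s=sense();print(s['tool_pos'],s['contact_force'],s['moment'])"
```

```text
clock: 8.55
tool_pos: [524.5, 10.3, 136.5]
orientation: [-0.329, 0.944, -0.0, 0.0]
contact_force: [1.0, 1.3, -5.4]
gripper_width: 29.5
grip_force: 70.1
[524.47493473  10.25909486 136.49062745] [ 1.01837762  1.30083484 -5.40481952] [-0.02927856 -0.14984836 -0.04729457]
```

```bash
python3 -m inch '[0,0,0,0,0,0.05,2.5,0,0,0,0,0,0.1,2.5]'; python3 -c "
from h import *;s=sense();print(s['tool_pos'],s['contact_force'],s['moment'])"
```

```text
clock: 8.8
tool_pos: [524.5, 10.3, 135.5]
orientation: [-0.329, 0.944, -0.0, 0.0]
contact_force: [0.8, -0.3, -4.1]
gripper_width: 30.2
grip_force: 70.1
[524.47413845  10.29575478 135.487721  ] [ 0.82756615 -0.27419788 -4.11807795] [-0.02066535 -0.14551699 -0.00304525]
```

```bash
python3 -m inch '[0,0,0,0,0,0.05,2.5,0,0,0,0,0,0.1,2.5]'; python3 -c "
from h import *;s=sense();print(s['tool_pos'],s['contact_force'],s['moment'])"
```

```text
clock: 9.05
tool_pos: [524.5, 10.3, 134.5]
orientation: [-0.329, 0.944, -0.0, 0.0]
contact_force: [0.2, 0.2, -4.0]
gripper_width: 29.8
grip_force: 70.1
[524.46546684  10.2950521  134.47964703] [ 0.21809865  0.15906801 -3.98014085] [-0.01637947 -0.06657601 -0.02062063]
```

No contact force, and the underside is about 5 mm below the tip level, so the holes have found the studs. Sliding on.

```bash
python3 -m inch '[0,0,0,0,0,0.1,2.5,0,0,0,0,0,0.2,2.5,0,0,0,0,0,0.3,2.5]'; python3 -c "
from h import *;s=sense();print(s['tool_pos'],s['contact_force'],s['moment'])"
```

```text
clock: 9.43
tool_pos: [524.4, 10.3, 131.4]
orientation: [-0.329, 0.944, -0.0, -0.0]
contact_force: [0.2, -0.4, -3.8]
gripper_width: 30.5
grip_force: 70.1
[524.41644174  10.26687125 131.40035868] [ 0.15370691 -0.41969925 -3.76314696] [-0.01257488 -0.18884251 -0.00395448]
```

```bash
python3 -m inch '[0,0,0,0,0,0.1,2.5,0,0,0,0,0,0.2,2.5,0,0,0,0,0,0.3,2.5]'; python3 -c "
from h import *;s=sense();print(s['tool_pos'],s['contact_force'],s['moment'])"
```

```text
clock: 9.8
tool_pos: [524.4, 10.3, 128.4]
orientation: [-0.329, 0.944, 0.0, 0.0]
contact_force: [-0.4, 0.0, -4.1]
gripper_width: 30.0
grip_force: 70.2
[524.44631361  10.28749809 128.4308697 ] [-0.4033217   0.01615121 -4.05648605] [-0.04272949 -0.14679214 -0.03030338]
```

Expected home is TCP z of about 121.3, so 7 mm remain.

```bash
python3 -m inch '[0,0,0,0,0,0.1,2.5,0,0,0,0,0,0.2,2.5,0,0,0,0,0,0.3,2.5,0,0,0,0,0,0.4,2.5,0,0,0,0,0,0.5,2.5]'; python3 -c "
from h import *;s=sense();print(s['tool_pos'],s['contact_force'],s['moment'])"
```

```text
clock: 10.42
tool_pos: [524.4, 10.3, 123.4]
orientation: [-0.329, 0.944, 0.0, 0.0]
contact_force: [-0.0, -0.2, -4.2]
gripper_width: 29.8
grip_force: 70.2
[524.41759562  10.29225345 123.4377544 ] [-0.01553994 -0.18497431 -4.20196272] [-0.04760878 -0.1763112  -0.02475186]
```

```bash
python3 -m inch '[0,0,0,0,0,0.05,2.5,0,0,0,0,0,0.1,2.5]'; python3 -c "
from h import *;s=sense();print(s['tool_pos'],s['contact_force'],s['moment'])"
```

```text
clock: 10.68
tool_pos: [524.5, 10.3, 122.5]
orientation: [-0.329, 0.944, -0.0, 0.0]
contact_force: [0.1, 0.5, -3.0]
gripper_width: 29.7
grip_force: 70.3
[524.53690592  10.31675806 122.52990815] [ 0.09229941  0.51529256 -3.03069118] [ 0.10198568 -0.22628322 -0.01030287]
```

```bash
python3 -m inch '[0,0,0,0,0,0.03,2.5,0,0,0,0,0,0.05,2.5]'
```

```text
clock: 10.92
tool_pos: [524.7, 10.4, 122.3]
orientation: [-0.329, 0.944, -0.0, 0.0]
contact_force: [0.8, 1.0, -2.1]
gripper_width: 30.1
grip_force: 70.6
```

```bash
python3 -m inch '[0,0,0,0,0,0.03,2.5,0,0,0,0,0,0.05,2.5]'
```

```text
clock: 11.18
tool_pos: [524.7, 10.5, 122.0]
orientation: [-0.329, 0.944, 0.0, 0.001]
contact_force: [-0.8, 2.1, 1.1]
gripper_width: 30.1
grip_force: 71.4
```

```bash
python3 -m inch '[0,0,0,0,0,0.02,2.5,0,0,0,0,0,0.03,2.5]'
```

```text
clock: 11.42
tool_pos: [524.8, 10.5, 121.9]
orientation: [-0.329, 0.944, -0.0, 0.001]
contact_force: [-2.1, 3.1, 6.2]
gripper_width: 30.1
grip_force: 72.4
```

Contact of about 10 N at the expected home height. Release, retreat straight up, and check.

```bash
python3 -m inch '[0,0,0,0,0,0,3.4,0,0,0,0,0,0,4.5,0,0,0,0,0,0,6.5,0,0,0,0,0,0,7,0,0,0,0,0,0,7]'
python3 -m inch '[0,0,0,0,0,-2,7,0,0,0,0,0,-6,7,0,0,0,0,0,-11,7,0,0,0,0,0,-15,7,0,0,0,0,0,-15,7,0,0,0,0,0,-15,7]'
python3 - <<'E'
from h import *
p=cam("side");c=proj(p,[524,10,100]).astype(int);save(p,"s3.png",(c[0]-70,c[1]-60,c[0]+70,c[1]+45),4)
w=cam("wrist");print([proj(w,[524.2,10.3,z]) for z in (72,132)])
save(w,"w3.png",scale=1.25)
im=np.zeros((500,800+560,3),np.uint8)
for r in finder.trace(w,"adapter"):
    c=max(cv2.findContours(r["pixels"].astype(np.uint8),0,1)[0],key=cv2.contourArea)
    P=np.array([pix2z(w,x[0],82)[:2] for x in c],np.float32);print(r["confidence"],cv2.fitEllipse(P))
a=cv2.resize(cv2.imread("pics/s3.png"),(400,300));b=cv2.resize(cv2.imread("pics/w3.png"),(400,250))
cv2.imwrite("pics/both.png",cv2.resize(np.vstack([a,b]),None,fx=1.05,fy=1.05))
print(sense()["clock"],sense()["gripper_width"],sense()["contact_force"])
E
```

```text
clock: 12.05
tool_pos: [524.4, 10.2, 121.1]
orientation: [-0.329, 0.944, -0.0, -0.0]
contact_force: [0.2, -0.4, 0.7]
gripper_width: 69.8
grip_force: 0.0
clock: 12.8
tool_pos: [524.1, 10.4, 270.4]
orientation: [-0.329, 0.944, 0.0, -0.0]
contact_force: [0.0, 0.1, -0.5]
gripper_width: 69.8
grip_force: 0.0
[array([320.18656038, 175.78236156]), array([320.1324123 , 190.48118689])]
0.56 ((524.0061645507812, 9.977546691894531), (122.57459259033203, 122.88651275634766), 127.8166732788086)
12.95 70.33485790101966 [ 0.5690061   0.24383407 -0.04125594]
```

View pics/both.png

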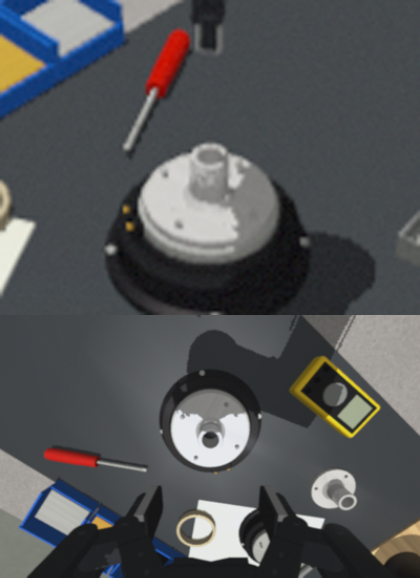

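Adapter sits centred with the studs showing through. One closer look for flushness.

Run:
```python
from h import *
p=cam("side");c=proj(p,[524,10,90]).astype(int);save(p,"s4.png",(c[0]-40,c[1]-36,c[0]+40,c[1]+30),9)
o=c-[40,36]
for n,X in [("neck top",[524.2,10.3,132]),("face",[524.2,10.3,72])]: print(n,(proj(p,X)-o)*9)
d=p["T"][:3,3]-[524,10,72];d[2]=0;d/=np.linalg.norm(d)
for n,r,z in [("face front",67,72),("flange under front",62,72),("flange top front",62,82),("flange top back",-62,82),("neck top back",-18,132),("neck top front",18,132)]: print(n,(proj(p,np.array([524.2,10.3,z])+r*d)-o)*9)
```

```text
neck top [361.18232976 232.14590388]
face [358.64635384 373.24106854]
face front [355.87064214 523.72645099]
flange under front [356.08449364 512.13247892]
flange top front [356.4994233  489.03011642]
flange top back [361.46337862 219.94605021]
neck top back [361.89207029 193.70071359]
neck top front [360.45918228 271.31732117]
```

View pics/s4.png

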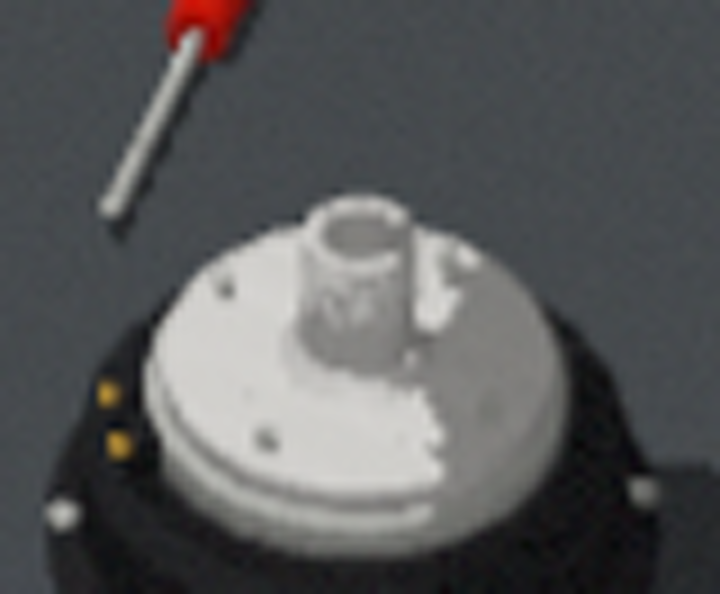

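The neck top is at row 195 (193.7 predicted if home) and its front rim at 270 (271 predicted). The flange sits level on the face, so I'm handing in.

```bash
python3 -c "
from rig import job;print(job.hand_in())"
```

```text
the job is handed in; nothing more can be done
None
```

The four-hole adapter is on all four studs, seated on the driver's face and released. I handed the job in at about 13 s. Wrist force at the readings I took stayed around 10 N. Flushness was checked only by camera (to about 2 mm) and the contact height, and the hand-in returned no verdict.

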